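Load a tin into the countertop oven

TASK

Put the gold tin in the little oven to warm: lower the glass door all the way down, draw the wire rack well out, stand the gold tin upright on it beside or in front of the tin that is already there, then slide the rack back in and push the door fully shut. Set the tin down and work the door gently, without dropping or slamming either, keep both tins standing, and leave everything else on the table where it is.

Things in the scene. Friction and masses are not known exactly. Their poses are not given: they have to be found in the camera images.
- oven: Light grey countertop oven, 375 wide, 270 deep, 246 mm tall, fixed. Origin: on the table below the middle of its mouth, in the front plane. x points into the oven (away from the robot), y left as one faces it, z up. Mouth: y -125 to +125 mm, 60 to 228 mm above the table, roof edge flush with the front. Right of it (y -125 to -235) a panel, three knobs 18 mm proud; left wall ends at y +140.
- door (a joint): Oven door angle, rad: 0 shut (upright), grows as it tips down to the robot, 1.5 at its stop (all the way down, nearly level). Stiff hinge (0.6 N m; 2 to 8 N at the edge moves it), stays where left. Door: dark-framed glass, 250 mm wide, 168 mm from hinge to free edge, 12 mm thick, 0.6 kg, bar handle on the outer face. Swung up with the rack still partly out, it pushes the rack in.
- door_hinge (a point): Middle of the door's hinge line, at the bottom front of the mouth, 60 mm above the table. It turns with the door: z along the panel from hinge to free edge, y along the hinge (left as one faces the oven), x from the outer to the inner face. The inner face is x = 0, the outer face x = -12 mm.
- door_handle (a point): Middle of the door's steel handle bar: round, 12 mm thick, 120 mm long parallel to the hinge, 152 mm from the hinge along the panel, its axis 35 mm out from the outer face, on a 12 mm post at each end. Axes as door_hinge. With the door down the bar hangs below the panel, near the table.
- door_edge (a point): Middle of the door's free (top) edge, 168 mm from the hinge, in mid thickness. Axes as door_hinge.
- rack (a joint): How far the wire rack is drawn out of the oven, in m: 0 home, 0.15 at its stop. Slides level along the oven's -x with about 2 N of friction.
- rack_bar (a point): Middle of the crossbar of the rack's upright front bow, the grip for drawing it: round, 8 mm thick, 90 mm long along the oven's y, 27 mm above the middle of the wires (102 mm above the table), on an 8 mm post at each end. With the rack home it is 14 mm behind the plane of the mouth. Axes as the oven.
- rack_mid (a point): Centre of the top of the rack's wire platform, 78 mm above the table; the platform is 210 mm deep (x) and 230 mm wide (y) and bears things all over; the bow stands at x = -103 mm. Axes as the oven. With the rack home it lies 117 mm behind the mouth.
- tin: The gold tin, packed with a brown cardboard coil and cross: 65 mm in diameter, 83 mm tall, about 0.14 kg, upright on the table beside the oven door. Origin: centre of its underside, z up along its axis.
- tin_inside: A steel tin can, 65 mm in diameter and 83 mm tall, upright with a brown cardboard coil in it, already standing loose on the rack inside the oven. Origin: centre of its underside, z up.
- empty_a: An empty open steel tin can, 65 mm in diameter and 83 mm tall, upright on the table, a bystander. Origin: centre of its underside, z up.
- empty_b: An empty open steel tin can, 65 mm in diameter and 83 mm tall, upright on the table, a bystander. Origin: centre of its underside, z up.
- empty_c: An empty open steel tin can, 65 mm in diameter and 83 mm tall, upright on the table, a bystander. Origin: centre of its underside, z up.
- jug: White jug, 96 mm in diameter and 120 mm tall with a handle on its +y side, standing on the table left of the oven, a bystander. Origin: centre of its underside. (Fixed equipment not listed here, a carton, a tray of tins and a hotplate, stands along the sides of the table, more than 0.43 m left and right of the robot's centre line, up to 0.32 m tall.)
- tape: Roll of buff tape lying flat, 100 mm in diameter, 25 mm tall, in front of the oven, a bystander. Origin: centre of its underside.
- lids: Stack of tin lids, 68 mm in diameter, 28 mm tall, on the table right of the oven, a bystander. Origin: centre of its underside.
- spoon: Wooden spoon lying on the table in front of the oven, 240 mm long along its x, up to about 20 mm thick, a bystander. Origin: under its middle.
There are look-alikes about, which are no part of the job. There is more than one size of the tin; the one meant has the size given above.

How it is judged:
By the outcome, as a careful person would: the job done as asked, in the order asked, and still so for the second after the job is handed in, with the robot touching nothing.
It also fails if it takes over 72 s, if anything falls off the work surface, if the arm or the gripper's body presses on something with over 40 N, if the wrist force passes 120 N, or if a joint passes its speed limit or range.

ROBOT

A 6-joint arm with a two-finger parallel gripper is mounted at the origin on the work surface. World frame = base frame: x ahead of the robot, y to its left, z up, the work surface at z = 0. Lengths are in mm, angles in degrees, forces in N, time in s.
With the tool pointing down it reaches from about 300 to 750 mm from the base axis. Payload 8.5 kg.
Tool frame: the origin (TCP) lies midway between the tips of the shut fingers; the grasp point (between the pads) lies 19 mm behind it; z points along the fingers, y is the line along which they close (so a half turn about z gives the same grasp; the last joint's range is limited). The gripper opens to 88 mm and grips with 3 to 60 N. Pads are 18 mm wide; open, the fingers measure 123 mm over their backs; the gripper's body (75 mm by 187 mm) begins 45 mm behind the grasp point.
Start: joints at [-77.997, 21.807, 74.336, -0, 83.858, -12.336], TCP at [226.668, -501.101, 238.748] pointing down, gripper open.
Joint ranges: [-178.18, 178.18], [-50.72, 133.34], [12.68, 142.11], [-81.47, 261.47], [9.98, 163.14], [-165.26, 165.26]. Speed limits (degrees/s): [136.94, 136.94, 180, 180, 180, 180].

INTERFACE

Orientations are given as a 3x3 rotation matrix whose columns are the frame's x, y, z axes.
In Python, from cell import ctrl gives the robot as it stands. The module is installed in compiled form; this text tells all that it offers.
- The arm moves only by the tool arm_command, never from a script. Its argument "moves" is a list of rows, each a list of 7 numbers: the closure in counts, from 0 (fully open) to 255 (shut), then the shift along the tool's x, y, z each as a share of 25 cm, from -1 to 1, then the turn, a rotation vector about the tool's x, y, z each as a share of 90 degrees, from -1 to 1. In form: [[grip, tx, ty, tz, ax, ay, az], ...]. A call has 1 to 20 rows; each row is the pose to reach, as a shift and turn from the pose commanded when the call began, along the tool's axes at that moment; what a row does not reach only later rows make up. A row lasts 1/8 s, in which the tool goes at most 62.5 mm and 10.7 degrees, less where a joint would pass 70% of its speed; a pose out of reach is approached as far as the arm can. A call with a number of a shift or a turn outside -1 to 1 is refused whole. A call with a gripper value outside its range is refused whole. The fingers move at their own pace and stop on an object; "squeeze" is the grip in N (left out, the last holds). Time passes only in rows, so rows that repeat a pose let the fingers close. It gives the time, the measured TCP pose, the force, the opening and the grip force at its end, in the units of the state.
- ctrl.observe(): the state, without advancing time (a new reading comes with each control period).
- ctrl.read_camera(name): name is "side" or "top"; returns (picture, depth): 400x640x3 uint8, red, green, blue; 400x640 float32, mm along the optical axis (not along the pixel's ray), 0 where there is no reading.
- ctrl.camera_info(name): a dict with "fx", "fy", "cx", "cy" (pixels), "extrinsics" (4x4, takes a point from camera to world coordinates). Camera axes: x right, y down, z forward; pixel columns grow to the right and rows downward; lengths in mm; the calibration is good to about 2 mm. A picture is of the moment at which its call begins. camera_info takes no time and is no camera call.
- ctrl.job_done(): hands the job in; it is judged then, once.
The state is a dict: "t": time; "joints": joint angles; "joint_vel": joint speeds; "tau": joint torques, N m; "ee_pos": TCP position; "ee_rot": TCP orientation; "force": force on the tool from outside, world axes, zero at the start; "moment": the same for the moment, N m; "width": finger opening in mm; "finger_force": force on a finger pad.
Only numpy, scipy, OpenCV 4.12 (cv2) and the standard library are available. Lean on these libraries where they do the work, as an engineer would, in place of code of your own. Each camera call takes 0.05 s, during which the arm holds its last target. There are 200 camera calls.

## Working session

There is one attempt and no reset: what is moved stays moved. The work goes in short steps, Python scripts to look and compute and a tool call to move; the robot and the scene stay as the last step left them, time stands still between calls to the robot, and variables do not carry over. Pictures are saved under pics/ and viewed, at most 10 in all, crops included, and the job is handed in when it is done.

Besides the shell and the picture viewer there is one more tool, called after ">>>" in YAML: its name, and indented under it one key for each argument. arm_command: Moves the arm, as the interface text tells. Its arguments: {"type":"object","properties":{"moves":{"type":"array"},"squeeze":{"type":"number"}},"required":["moves"]}

```bash
mkdir -p pics; cat > h.py <<'E'
import numpy as np, cv2
from cell import ctrl
def snap(n,name=None):
    p,d=ctrl.read_camera(n)
    if name: cv2.imwrite('pics/'+name+'.png',p[:,:,::-1])
    return p,d
def pts(n,d):
    i=ctrl.camera_info(n);E=np.array(i['extrinsics'])
    v,u=np.mgrid[:400,:640]
    c=np.stack([(u-i['cx'])/i['fx']*d,(v-i['cy'])/i['fy']*d,d,np.ones_like(d)],-1)
    return (c@E.T)[...,:3]
E
python3 - <<'E'
from h import *
o=ctrl.observe();print(o['ee_pos'],o['t']);print(np.round(o['ee_rot'],3))
for n in('side','top'):
    p,d=snap(n,n+'0');np.save(n+'0.npy',pts(n,d));np.save(n+'0rgb.npy',p)
    i=ctrl.camera_info(n);print(n,i['fx'],np.round(i['extrinsics'],2).tolist(), (d>0).mean())
E
```

```text
[ 226.6146983  -500.85341677  238.13218276] 0.0
[[ 0.911  0.412 -0.   ]
 [ 0.412 -0.911  0.001]
 [ 0.    -0.001 -1.   ]]
side 404.79746764946213 [[-0.75, -0.41, 0.52, 7.67], [-0.67, 0.48, -0.57, 598.77], [-0.02, -0.77, -0.64, 861.45], [0.0, 0.0, 0.0, 1.0]] 0.99602734375
top 411.6761434469381 [[-0.02, -0.98, 0.2, 388.34], [-1.0, 0.01, -0.01, -19.33], [0.01, -0.2, -0.98, 1216.45], [0.0, 0.0, 0.0, 1.0]] 0.9960546875
```

View pics/side0.png

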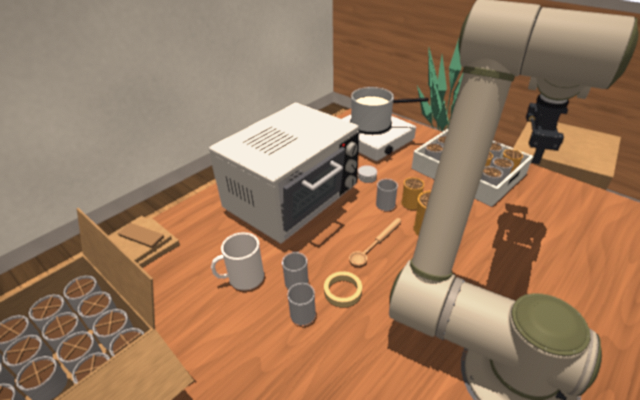

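View pics/top0.png

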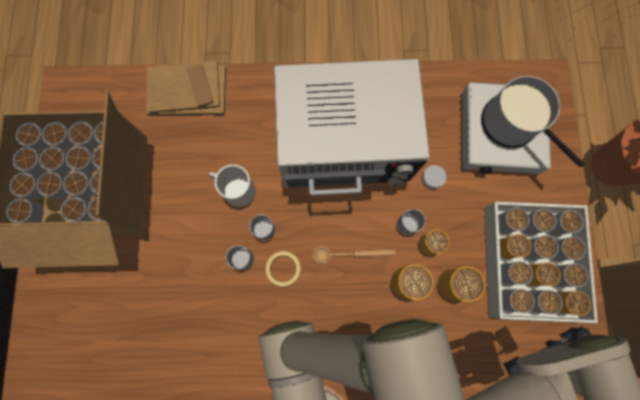

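The side view shows the oven with its door shut and its handle at about (322,177). The top view shows three gold tins, at (436,242), (415,282) and (466,285); the last two look bigger. I'll measure their sizes and the oven pose.

```bash
python3 - <<'E'
from h import *
P=np.load('top0.npy');C=np.load('top0rgb.npy')
def comp(mask,lab,mn=40):
    n,L,s,c=cv2.connectedComponentsWithStats(mask.astype(np.uint8))
    for k in range(1,n):
        if s[k,4]>=mn:
            q=P[L==k];z=q[:,2];(x,y),r=cv2.minEnclosingCircle(q[:,:2].astype(np.float32))
            print(lab,'px',c[k].round(),'n',s[k,4],'c',round(x),round(y),'r',round(r),'ext',np.round(np.ptp(q[:,:2],axis=0)),'z',np.percentile(z,[5,50,95]).round())
z=P[...,2]
near=np.zeros_like(z,bool);near[185:315,200:485]=1
comp(near&(z>72)&(z<110),'tall',30)
comp(near&(z>50)&(z<72),'mid',30)
comp(near&(z>12)&(z<36),'low',30)
m=np.zeros_like(z,bool);m[150:210,205:260]=1
comp(m&(z>110)&(z<135),'jug',20)
m[:]=0;m[160:195,415:450]=1;comp(m&(z>20)&(z<40),'lids',20)
roof=(z>238)&(z<256);roof[:, :260]=0;roof[:,440:]=0;roof[200:]=0
q=P[roof][:,:2].astype(np.float32);b=cv2.minAreaRect(q);print('roof',b,np.round(cv2.boxPoints(b)),np.median(z[roof]))
comp((z>120)&(z<236)&(np.indices(z.shape)[0]>170)&(np.indices(z.shape)[0]<200)&(np.indices(z.shape)[1]>280)&(np.indices(z.shape)[1]<425),'front',30)
a=cv2.resize(C[215:310,380:500,::-1],None,fx=5,fy=5,interpolation=cv2.INTER_CUBIC)
S=np.load('side0rgb.npy')[100:250,200:440,::-1]
a2=cv2.resize(S,(600,375),interpolation=cv2.INTER_CUBIC);a=cv2.resize(a,(284,225))
o=np.zeros((600,600,3),np.uint8);o[:375]=a2;o[375:,:284]=a;cv2.imwrite('pics/crop1.png',o)
E
```

```text
tall px [241. 195.] n 101 c 654 194 r 40 ext [46. 71.] z [ 74.  92. 109.]
tall px [296. 185.] n 30 c 668 24 r 28 ext [ 6. 57.] z [ 78.  82. 104.]
tall px [413. 219.] n 99 c 566 -296 r 33 ext [64. 63.] z [72. 81. 86.]
tall px [259. 225.] n 76 c 556 130 r 33 ext [64. 62.] z [74. 80. 84.]
tall px [436. 241.] n 443 c 506 -358 r 34 ext [64. 64.] z [75. 80. 85.]
tall px [230. 254.] n 44 c 472 195 r 32 ext [60. 41.] z [75. 81. 85.]
tall px [245. 259.] n 37 c 469 187 r 32 ext [60. 37.] z [74. 81. 85.]
tall px [411. 287.] n 169 c 396 -283 r 44 ext [80. 83.] z [ 76. 106. 110.]
tall px [416. 270.] n 70 c 429 -293 r 28 ext [20. 53.] z [104. 107. 110.]
tall px [458. 277.] n 86 c 408 -398 r 28 ext [50. 34.] z [104. 108. 110.]
tall px [453. 286.] n 178 c 389 -405 r 41 ext [83. 52.] z [ 74.  98. 109.]
tall px [471. 275.] n 56 c 411 -438 r 20 ext [29. 37.] z [105. 108. 110.]
tall px [405. 280.] n 69 c 402 -256 r 22 ext [44. 28.] z [105. 108. 110.]
tall px [475. 290.] n 56 c 371 -444 r 21 ext [41. 26.] z [105. 108. 110.]
tall px [413. 289.] n 44 c 375 -278 r 19 ext [16. 37.] z [105. 108. 109.]
mid px 
[... 959 characters left out ...]
23. 35.]
low px [233. 254.] n 42 c 473 198 r 30 ext [57. 35.] z [13. 24. 36.]
low px [374. 252.] n 251 c 483 -192 r 60 ext [ 20. 120.] z [13. 18. 22.]
low px [282. 268.] n 415 c 440 73 r 50 ext [97. 98.] z [20. 24. 28.]
low px [443. 283.] n 75 c 390 -402 r 41 ext [81. 29.] z [13. 26. 34.]
jug px [231. 181.] n 211 c 675 206 r 48 ext [95. 96.] z [111. 118. 122.]
lids px [434. 176.] n 400 c 707 -380 r 34 ext [66. 66.] z [24. 28. 32.]
roof ((822.839599609375, -113.02688598632812), (273.2737121582031, 375.7866516113281), 2.289736270904541) [[ 679.   69.]
 [ 694. -306.]
 [ 967. -295.]
 [ 952.   80.]] 245.54564025203553
front px [339. 179.] n 1430 c 686 -117 r 186 ext [ 85. 372.] z [129. 211. 227.]
```

View pics/crop1.png

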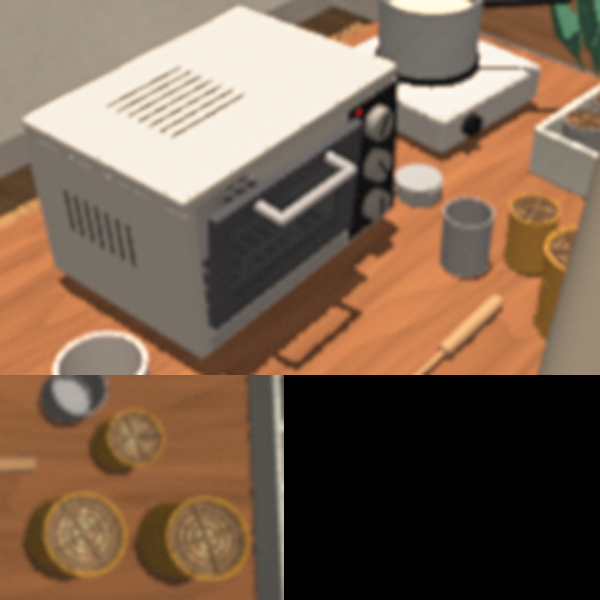

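The tin meant is the one at (436,242): about 65 mm across with its top at 83 mm. The others, at (415,282) and (466,285), are about 84 mm across and 108 mm tall. The crop confirms that it is the small gold one, and that the door is shut. Next I check the handle against the oven frame.

```bash
cat >> h.py <<'E'
Y=np.radians(2.29);O=np.array([684.6,-71,0]);R=np.array([[np.cos(Y),-np.sin(Y),0],[np.sin(Y),np.cos(Y),0],[0,0,1]])
def ov(p): return (np.asarray(p)-O)@R
def wo(p): return np.asarray(p)@R.T+O
def st():
    o=ctrl.observe();print('t',round(o['t'],2),'oven',ov(o['ee_pos']).round(1),'F',(np.array(o['force'])@R).round(1),'w',round(o['width'],1),'ff',np.round(o['finger_force'],1));return o
E
python3 - <<'E'
from h import *
for n in('side','top'):
    Q=ov(np.load(n+'0.npy'));C=np.load(n+'0rgb.npy').astype(int)
    m=(Q[...,0]<-33)&(Q[...,0]>-70)&(abs(Q[...,1])<90)&(Q[...,2]>180)&(Q[...,2]<235)
    q=Q[m];print(n,m.sum(),np.percentile(q,[3,50,97],axis=0).round(1))
    m=(Q[...,2]>200)&(Q[...,2]<226)&(Q[...,0]<0)&(Q[...,0]>-30)&(abs(Q[...,1])<120)
    print(np.percentile(Q[m],[5,50,95],axis=0).round(1))
    m=(abs(Q[...,2]-246)<6)&(Q[...,0]>-30)&(Q[...,0]<280)
    print('roof',np.percentile(Q[m],[.5,99.5],axis=0).round(1))
o=ctrl.observe();T=wo([-26.5,0,300]);d=np.array(o['ee_rot']).T@(T-o['ee_pos']);print(d/250)
print('tin',ov([506,-358,0]))
Rt=R@np.diag([1,-1,-1.]);
from scipy.spatial.transform import Rotation as S
print(S.from_matrix(np.array(o['ee_rot']).T@Rt).as_rotvec(degrees=True)/90)
E
```

```text
side 212 [[-69.9 -63.2 205.5]
 [-63.7  11.3 212.1]
 [-33.3  66.1 226.4]]
[[ -30.  -101.3  201.4]
 [ -29.1   15.7  209.8]
 [ -24.1  112.5  225.6]]
roof [[  -5.2 -230.5  240.7]
 [ 264.1  557.   250.9]]
top 336 [[-67.8 -63.3 205.1]
 [-61.1   0.  210.6]
 [-35.3  64.4 215.2]]
[[ -28.8 -109.4  204.5]
 [ -26.1    3.1  223.8]
 [ -17.5  107.9  225.8]]
roof [[   1.7 -231.7  240.9]
 [ 268.3  548.1  250.1]]
[ 2.27959989 -0.85169896 -0.24549475]
tin [-189.92514091 -279.6344057     0.        ]
[-8.13528415e-04 -1.09525511e-05  2.45010219e-01]
```

>>> arm_command:
  moves:
    - [255,0,0,-0.245,0,0,0]
    - [255,0.5,-0.2,-0.245,0,0,0.1]
    - [255,1,-0.37,-0.245,0,0,0.245]
    - [255,1,-0.37,-0.245,0,0,0.245]
    - [255,1,-0.37,-0.245,0,0,0.245]
    - [255,1,-0.37,-0.245,0,0,0.245]
    - [255,1,-0.37,-0.245,0,0,0.245]
    - [255,1,-0.37,-0.245,0,0,0.245]
    - [255,1,-0.37,-0.245,0,0,0.245]

```text
t: 1.23
ee_pos: [415.6, -314.7, 299.9]
ee_rot: [[0.999, 0.038, -0.0], [0.038, -0.999, 0.0], [-0.0, -0.0, -1.0]]
force: [-0.4, 0.8, 0.2]
width: 0.9
finger_force: 0.0
```

```bash
python3 - <<'E'
from h import *
o=st();print(((wo([-42,0,300])-o['ee_pos'])@np.array(o['ee_rot'])/250).round(3));print((R.T@np.array(o['ee_rot'])).round(3))
E
```

```text
t 1.23 oven [-278.5 -232.7  299.9] F [-0.3  0.8  0.2] w 0.9 ff 0.0
[ 0.945 -0.932 -0.001]
[[ 1.    -0.002 -0.   ]
 [-0.002 -1.     0.   ]
 [-0.    -0.    -1.   ]]
```

>>> arm_command:
  moves:
    - [255,0.945,-0.932,0,0,0,0]
    - [255,0.945,-0.932,0,0,0,0]
    - [255,0.945,-0.932,0,0,0,0]
    - [255,0.945,-0.932,0,0,0,0]
    - [255,0.945,-0.932,0,0,0,0]
    - [255,0.945,-0.932,0,0,0,0]
    - [255,0.945,-0.932,0,0,0,0]
    - [255,0.945,-0.932,0.14,0,0,0]
    - [255,0.945,-0.932,0.28,0,0,0]
    - [255,0.945,-0.932,0.28,0,0,0]
    - [255,0.945,-0.932,0.28,0,0,0]

```text
t: 2.6
ee_pos: [643.2, -72.7, 231.9]
ee_rot: [[0.999, 0.039, 0.002], [0.039, -0.999, -0.001], [0.002, 0.001, -1.0]]
force: [1.0, 0.3, 0.3]
width: 0.5
finger_force: 0.0
```

```bash
python3 - <<'E'
from h import *
st()
p,d=snap('side');q,_=snap('top')
a=cv2.resize(p[100:250,240:400,::-1],None,fx=3.75,fy=3.75,interpolation=cv2.INTER_CUBIC)
cv2.imwrite('pics/hook.png',a)
Q=ov(pts('side',d));m=(Q[...,0]<-50)&(Q[...,0]>-75)&(abs(Q[...,1])<60)&(Q[...,2]>195)&(Q[...,2]<222)
print(np.percentile(Q[m],[3,50,97],axis=0).round(1))
E
```

```text
t 2.6 oven [-41.4  -0.  231.9] F [1.  0.3 0.3] w 0.5 ff 0.0
[[-71.8 -57.8 204.6]
 [-68.3  -3.3 211. ]
 [-54.4  56.9 214.8]]
```

View pics/hook.png

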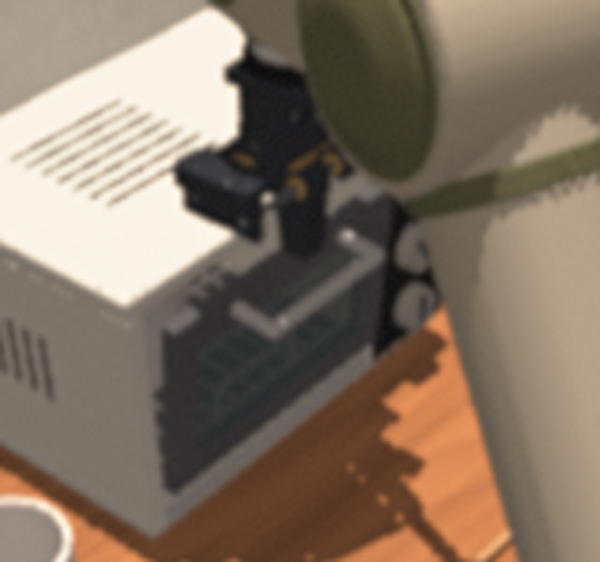

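The shut fingers stand over the gap behind the bar, at about (300,250) in the crop. I lower them gently.

>>> arm_command:
  moves:
    - [255,-0.004,0,0.03,0,0,0]
    - [255,-0.004,0,0.06,0,0,0]
    - [255,-0.004,0,0.09,0,0,0]
    - [255,-0.004,0,0.12,0,0,0]
    - [255,-0.004,0,0.15,0,0,0]
    - [255,-0.004,0,0.15,0,0,0]

```text
t: 3.45
ee_pos: [641.9, -71.5, 191.7]
ee_rot: [[0.999, 0.04, -0.001], [0.04, -0.999, 0.0], [-0.001, -0.0, -1.0]]
force: [0.2, 0.1, 0.3]
width: 0.4
finger_force: 0.0
```

>>> arm_command:
  moves:
    - [255,-0.016,0,0,0,0,0]
    - [255,-0.035,0,0.01,0,0.024,0]
    - [255,-0.054,0,0.018,0,0.048,0]
    - [255,-0.073,0,0.027,0,0.072,0]
    - [255,-0.092,0,0.036,0,0.096,0]
    - [255,-0.11,0,0.047,0,0.12,0]
    - [255,-0.128,0,0.058,0,0.143,0]
    - [255,-0.146,0,0.069,0,0.167,0]
    - [255,-0.164,0,0.08,0,0.191,0]
    - [255,-0.178,0,0.092,0,0.212,0]
    - [255,-0.192,0,0.104,0,0.234,0]
    - [255,-0.206,0,0.116,0,0.255,0]
    - [255,-0.206,0,0.116,0,0.255,0]

```text
t: 5.08
ee_pos: [590.2, -73.7, 163.9]
ee_rot: [[0.92, 0.04, 0.39], [0.036, -0.999, 0.015], [0.39, 0.0, -0.921]]
force: [-0.4, -0.7, -0.3]
width: 0.6
finger_force: 0.0
```

```bash
python3 - <<'E'
from h import *
st()
p,d=snap('top');Q=ov(pts('top',d))
m=(Q[...,0]<-40)&(Q[...,0]>-140)&(abs(Q[...,1])>35)&(abs(Q[...,1])<110)&(Q[...,2]>120)&(Q[...,2]<225)
q=Q[m];print(m.sum());
for s in(-1,1):
    k=q[q[:,1]*s>65]; 
    print(np.percentile(k,[3,50,97],axis=0).round(1)); print('line x=a*z+b',np.polyfit(k[:,2],k[:,0],1))
E
```

```text
t 5.08 oven [-94.4   1.  163.9] F [-0.4 -0.7 -0.3] w 0.6 ff 0.0
723
[[ -86.4 -109.4  133.3]
 [ -66.6  -88.8  183.7]
 [ -41.4  -66.5  207.5]]
line x=a*z+b [-0.55150474 32.21584226]
[[-87.2  66.  131.3]
 [-67.6  89.5 185.8]
 [-40.7 109.2 206.9]]
line x=a*z+b [-0.56119094 33.8076471 ]
```

>>> arm_command:
  moves:
    - [255,0,0,-0.08,0,0,0]
    - [255,0,0,-0.16,0,0,0]
    - [255,0,0,-0.24,0,0,0]
    - [255,0.06,0,-0.33,0,0,0]
    - [255,0.147,0,-0.398,0,-0.1,0]
    - [255,0.147,0,-0.398,0,-0.255,0]
    - [255,0.25,0,-0.36,0,-0.255,0]
    - [255,0.346,0,-0.314,0,-0.255,0]
    - [255,0.346,0,-0.314,0,-0.255,0]
    - [255,0.346,0,-0.314,0,-0.255,0]

```text
t: 6.38
ee_pos: [638.9, -71.7, 269.7]
ee_rot: [[0.999, 0.04, -0.001], [0.04, -0.999, -0.0], [-0.001, 0.0, -1.0]]
force: [0.9, -0.4, -0.3]
width: 0.7
finger_force: 0.0
```

```bash
python3 - <<'E'
from h import *
o=st();print((R.T@np.array(o['ee_rot'])).round(3))
E
```

```text
t 6.38 oven [-45.7   1.1 269.7] F [ 0.9 -0.4 -0.3] w 0.7 ff 0.0
[[ 1.    -0.    -0.001]
 [-0.    -1.    -0.   ]
 [-0.001  0.    -1.   ]]
```

>>> arm_command:
  moves:
    - [255,0,0,0.1,0,0,0]
    - [255,0,0,0.2,0,0,0]
    - [255,0,0,0.319,0,0,0]
    - [255,0,0,0.319,0,0,0]
    - [255,-0.04,0,0.319,0,0,0]
    - [255,-0.065,0,0.319,0,0,0]
    - [255,-0.09,0,0.335,0,0,0]
    - [255,-0.116,0,0.351,0,0,0]
    - [255,-0.14,0,0.369,0,0,0]
    - [255,-0.162,0,0.387,0,0,0]
    - [255,-0.184,0,0.407,0,0,0]
    - [255,-0.206,0,0.427,0,0,0]
    - [255,-0.225,0,0.449,0,0,0]
    - [255,-0.245,0,0.471,0,0,0]
    - [255,-0.262,0,0.495,0,0,0]
    - [255,-0.279,0,0.519,0,0,0]
    - [255,-0.279,0,0.519,0,0,0]

```text
t: 8.5
ee_pos: [569.4, -74.4, 139.2]
ee_rot: [[0.999, 0.04, -0.001], [0.04, -0.999, 0.0], [-0.001, -0.001, -1.0]]
force: [-0.6, -0.3, 0.4]
width: 0.5
finger_force: 0.0
```

```bash
python3 - <<'E'
from h import *
st()
E
```

```text
t 8.5 oven [-115.3    1.2  139.2] F [-0.6 -0.3  0.4] w 0.5 ff 0.0
```

>>> arm_command:
  moves:
    - [255,-0.015,0,0.026,0,0,0]
    - [255,-0.03,0,0.052,0,0,0]
    - [255,-0.042,0,0.078,0,0,0]
    - [255,-0.054,0,0.105,0,0,0]
    - [255,-0.064,0,0.133,0,0,0]
    - [255,-0.073,0,0.161,0,0,0]
    - [255,-0.079,0,0.19,0,0,0]
    - [255,-0.085,0,0.219,0,0,0]
    - [255,-0.089,0,0.249,0,0,0]
    - [255,-0.093,0,0.268,0,0,0]
    - [255,-0.094,0,0.278,0,0,0]
    - [255,-0.094,0,0.284,0,0,0]
    - [255,-0.094,0,0.289,0,0,0]

```text
t: 10.12
ee_pos: [546.6, -75.4, 70.1]
ee_rot: [[0.999, 0.04, 0.002], [0.04, -0.999, -0.001], [0.002, 0.001, -1.0]]
force: [-11.0, 2.8, 33.0]
width: 0.1
finger_force: 16.2
```

```bash
python3 - <<'E'
from h import *
st()
p,d=snap('top');Q=ov(pts('top',d))
m=(Q[...,0]<-20)&(Q[...,0]>-160)&(abs(Q[...,1])>60)&(abs(Q[...,1])<118)&(Q[...,2]>40)&(Q[...,2]<90)
k=Q[m];print(m.sum(),np.polyfit(k[:,0],k[:,2],1))
p,d=snap('side','rack');np.save('s1.npy',pts('side',d))
cv2.imwrite('pics/rackc.png',cv2.resize(p[110:270,230:400,::-1],None,fx=3.5,fy=3.5,interpolation=cv2.INTER_CUBIC))
E
```

```text
t 10.12 oven [-138.1    1.1   70.1] F [-10.9   3.2  33. ] w 0.1 ff 16.2
932 [-0.08425466 57.3828029 ]
```

View pics/rackc.png

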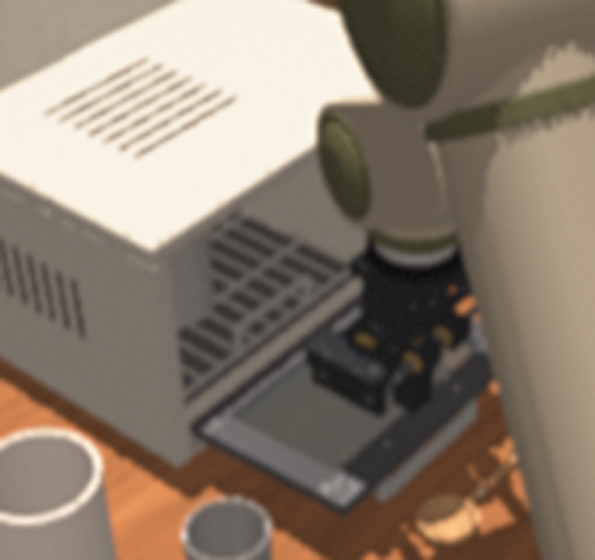

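Glass door down on its stop, at about (340,420) in the crop. The rack bow is at about (265,315) inside the mouth, and the inner tin isn't visible yet. Next I back off, tilt the tool 50° and approach the rack bar.

>>> arm_command:
  moves:
    - [255,0,0,-0.02,0,0,0]
    - [255,0,0,-0.2,0,0,0]
    - [255,0,0,-0.41,0,0,0]
    - [255,0,0,-0.41,0,0.2,0]
    - [255,0,0,-0.41,0,0.4,0]
    - [255,0,0,-0.41,0,0.556,0]
    - [255,0,0,-0.41,0,0.556,0]
    - [255,0,0,-0.41,0,0.556,0]
    - [255,0.15,0,-0.4,0,0.556,0]
    - [255,0.33,0,-0.36,0,0.556,0]
    - [255,0.496,0,-0.333,0,0.556,0]
    - [255,0.496,0,-0.333,0,0.556,0]
    - [255,0.496,0,-0.333,0,0.556,0]

```text
t: 11.85
ee_pos: [669.7, -70.3, 150.5]
ee_rot: [[0.642, 0.04, 0.765], [0.026, -0.999, 0.031], [0.766, -0.0, -0.643]]
force: [0.1, -0.0, -0.1]
width: 0.3
finger_force: 0.0
```

```bash
python3 - <<'E'
from h import *
o=st();print((R.T@np.array(o['ee_rot'])).round(3))
p,d=snap('side');Q=ov(pts('side',d))
m=(Q[...,0]<30)&(Q[...,0]>-5)&(abs(Q[...,1])<60)&(Q[...,2]>90)&(Q[...,2]<112)
q=Q[m];print(m.sum(),np.percentile(q,[3,50,97],axis=0).round(1))
E
```

```text
t 11.85 oven [-14.9   1.3 150.5] F [ 0.1 -0.  -0.1] w 0.3 ff 0.0
[[ 0.643  0.     0.766]
 [-0.    -1.     0.   ]
 [ 0.766 -0.    -0.643]]
41 [[  7.4   8.8  92.3]
 [ 10.5  31.9 105.2]
 [ 16.4  48.1 108.3]]
```

>>> arm_command:
  moves:
    - [255,0,0,0.06,0,0,0]
    - [255,0,0,0.13,0,0,0]
    - [255,0,0,0.2,0,0,0]
    - [255,0,0,0.25,0,0,0]
    - [255,0,0,0.28,0,0,0]
    - [255,-0.01,0,0.28,0,0,0]
    - [255,-0.024,0,0.28,0,0,0]
    - [255,-0.024,0,0.28,0,0,0]

```text
t: 12.9
ee_pos: [720.0, -68.4, 101.8]
ee_rot: [[0.641, 0.04, 0.766], [0.026, -0.999, 0.031], [0.767, 0.0, -0.642]]
force: [0.6, 1.1, 2.0]
width: 0.8
finger_force: 0.8
```

>>> arm_command:
  moves:
    - [255,-0.005,0,-0.006,0,0,0]
    - [255,-0.015,0,-0.018,0,0,0]
    - [255,-0.03,0,-0.036,0,0,0]
    - [255,-0.05,0,-0.06,0,0,0]
    - [255,-0.075,0,-0.089,0,0,0]
    - [255,-0.1,0,-0.119,0,0,0]
    - [255,-0.125,0,-0.149,0,0,0]
    - [255,-0.15,0,-0.179,0,0,0]
    - [255,-0.175,0,-0.209,0,0,0]
    - [255,-0.2,0,-0.238,0,0,0]
    - [255,-0.225,0,-0.268,0,0,0]
    - [255,-0.25,0,-0.298,0,0,0]
    - [255,-0.275,0,-0.328,0,0,0]
    - [255,-0.3,0,-0.357,0,0,0]
    - [255,-0.325,0,-0.387,0,0,0]
    - [255,-0.345,0,-0.411,0,0,0]
    - [255,-0.36,0,-0.429,0,0,0]
    - [255,-0.37,0,-0.441,0,0,0]
    - [255,-0.375,0,-0.447,0,0,0]
    - [255,-0.375,0,-0.447,0,0,0]

```text
t: 15.4
ee_pos: [574.1, -74.0, 101.6]
ee_rot: [[0.641, 0.04, 0.767], [0.026, -0.999, 0.031], [0.767, -0.0, -0.641]]
force: [0.9, 2.9, 5.4]
width: 0.4
finger_force: 2.4
```

```bash
python3 - <<'E'
from h import *
st()
p,d=snap('top');Q=ov(pts('top',d));snap('side','side2')
m=(Q[...,0]<20)&(Q[...,0]>-170)&(abs(Q[...,1])<60)&(Q[...,2]>97)&(Q[...,2]<108)
q=Q[m];print('bar?',np.percentile(q,[3,50,97],axis=0).round(1))
i=cv2.resize(p[140:270,260:440,::-1],None,fx=3,fy=3,interpolation=cv2.INTER_CUBIC)
s=cv2.resize(cv2.imread('pics/side2.png')[140:270,260:440],None,fx=3,fy=3,interpolation=cv2.INTER_CUBIC)[:210]
cv2.imwrite('pics/out.png',np.vstack([i,s]))
E
```

```text
t 15.4 oven [-110.6    1.4  101.6] F [1.1 2.8 5.4] w 0.4 ff 2.4
bar? [[-134.4  -44.6   98. ]
 [-128.    29.4  102.5]
 [ -65.7   53.7  107.6]]
```

View pics/out.png

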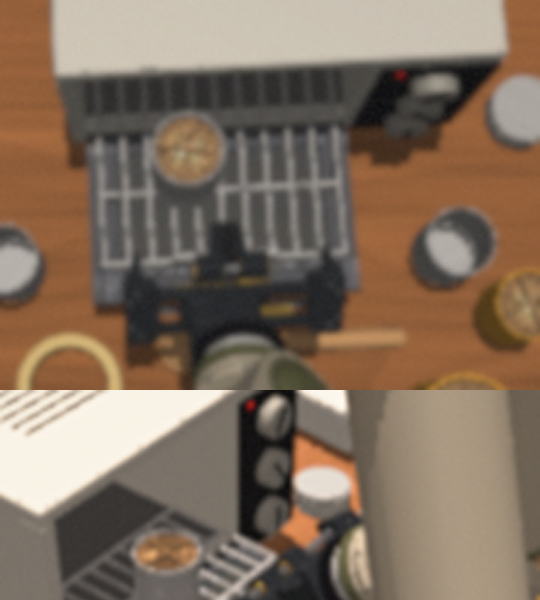

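The rack is out about 145 mm. The inner tin stands on it at top-view pixel (323,189), left of centre, and the right side is free. I unhook and go for the gold tin.

>>> arm_command:
  moves:
    - [0,0.02,0,0,0,0,0]
    - [255,0.05,0,0,0,0,0]
    - [255,0.05,0,-0.1,0,0,0]
    - [255,0.05,0,-0.2,0,0,0]
    - [0,0.2,0,-0.33,0,0,0]
    - [0,0.418,0,-0.509,0,-0.1,0]
    - [0,0.418,0,-0.509,0,-0.3,0]
    - [0,0.418,0,-0.509,0,-0.556,0]
    - [0,0.418,0,-0.509,0,-0.556,0]
    - [0,0.418,0,-0.509,0,-0.556,0]
    - [0,0.418,0,-0.509,0,-0.556,0]

```text
t: 16.88
ee_pos: [543.2, -75.8, 263.2]
ee_rot: [[0.991, 0.051, 0.122], [0.049, -0.999, 0.019], [0.123, -0.013, -0.992]]
force: [-0.5, 0.3, -0.1]
width: 68.5
finger_force: 0.0
```

```bash
python3 - <<'E'
from h import *
o=st();print((R.T@np.array(o['ee_rot'])).round(3))
p,d=snap('top');Q=ov(pts('top',d));v,u=np.mgrid[:400,:640]
def c(lo,hi,m,name):
    k=m&(Q[...,2]>lo)&(Q[...,2]<hi);q=Q[k][:,:2].astype(np.float32);print(name,k.sum(),np.round(cv2.minEnclosingCircle(q),1) if 0 else [np.round(t,1) for t in cv2.minEnclosingCircle(q)])
c(150,172,(v>170)&(v<212)&(u>300)&(u<350),'in')
c(74,90,(v>222)&(v<262)&(u>418)&(u<455),'tin')
m=(Q[...,0]<-110)&(Q[...,0]>-170)&(abs(Q[...,1])<40)&(Q[...,2]>98)&(Q[...,2]<110)
print('bar',m.sum(),np.percentile(Q[m],[3,50,97],axis=0).round(1))
E
```

```text
t 16.88 oven [-141.5    0.9  263.2] F [-0.5  0.4 -0.1] w 68.5 ff 0.0
[[ 0.992  0.011  0.123]
 [ 0.01  -1.     0.014]
 [ 0.123 -0.013 -0.992]]
in 124 [array([-42.8,  33. ]), np.float64(31.7)]
tin 447 [array([-177.5, -272.9]), np.float64(46.2)]Traceback (most recent call last):
  File "<stdin>", line 9, in <module>
    return _quantile_unchecked(
        a, q, axis, out, overwrite_input, method, keepdims, weights)
    return _ureduce(a,
                    func=_quantile_ureduce_func,
    ...<5 lines>...
                    overwrite_input=overwrite_input,
                    method=method)
    r = func(a, **kwargs)
    result = _quantile(arr,
                       quantiles=q,
    ...<2 lines>...
                       out=out,
                       weights=wgt)
    slices_having_nans = np.isnan(arr[-1, ...])
                                  ~~~^^^^^^^^^
IndexError: index -1 is out of bounds for axis 0 with size 0
```

>>> arm_command:
  moves:
    - [0,0,0,0,0,0,0]
    - [0,0,0,0,0,0,0]

```text
t: 17.18
ee_pos: [543.1, -75.4, 262.3]
ee_rot: [[0.99, 0.053, 0.129], [0.051, -0.998, 0.022], [0.13, -0.015, -0.991]]
force: [-0.8, -0.3, 0.3]
width: 88.2
finger_force: 0.0
```

```bash
python3 - <<'E'
from h import *
from scipy.spatial.transform import Rotation as S
o=st();M=np.array(o['ee_rot']);print((R.T@M).round(3))
print(S.from_matrix(M.T@R@np.diag([1,-1,-1.])).as_rotvec(degrees=True).round(2)/90,(M.T@(wo([-190,-280,200])-o['ee_pos'])/250).round(3))
P=np.load('top0.npy');C=np.load('top0rgb.npy');v,u=np.mgrid[:400,:640]
k=(P[...,2]>76)&(P[...,2]<90)&(v>225)&(v<262)&(u>418)&(u<455)
q=ov(P[k]);print(k.sum(),np.percentile(q,[1,50,99],axis=0).round(1))
E
```

```text
t 17.18 oven [-141.6    1.2  262.3] F [-0.8 -0.3  0.3] w 88.2 ff 0.0
[[ 0.991  0.013  0.13 ]
 [ 0.011 -1.     0.017]
 [ 0.13  -0.015 -0.991]]
[-0.01044444 -0.083       0.00777778] [-0.237  1.126  0.203]
402 [[-220.9 -310.5   76.1]
 [-189.1 -278.9   80.6]
 [-152.6 -242.5   87.1]]
```

>>> arm_command:
  moves:
    - [0,-0.05,0.2,0,-0.01,-0.083,0.008]
    - [0,-0.1,0.45,0.05,-0.01,-0.083,0.008]
    - [0,-0.15,0.7,0.08,-0.01,-0.083,0.008]
    - [0,-0.2,0.95,0.1,-0.01,-0.083,0.008]
    - [0,-0.23,1,0.15,-0.01,-0.083,0.008]
    - [0,-0.23,1,0.2,-0.01,-0.083,0.008]
    - [0,-0.23,1,0.2,-0.01,-0.083,0.008]
    - [0,-0.23,1,0.2,-0.01,-0.083,0.008]

```text
t: 18.18
ee_pos: [507.2, -325.6, 203.1]
ee_rot: [[0.999, 0.041, -0.0], [0.041, -0.999, -0.001], [-0.0, 0.001, -1.0]]
force: [0.4, 0.2, 0.2]
width: 88.3
finger_force: 0.0
```

```bash
python3 - <<'E'
from h import *
from scipy.spatial.transform import Rotation as S
o=st();M=np.array(o['ee_rot']);print((R.T@M).round(3))
print((M.T@(wo([-188,-278,52])-o['ee_pos'])/250).round(3))
E
```

```text
t 18.18 oven [-187.4 -247.3  203.1] F [0.4 0.2 0.2] w 88.3 ff 0.0
[[ 1.     0.001 -0.   ]
 [ 0.001 -1.    -0.001]
 [-0.     0.001 -1.   ]]
[-0.002  0.122  0.604]
```

>>> arm_command:
  moves:
    - [0,-0.002,0.122,0,0,0,0]
    - [0,-0.002,0.122,0.2,0,0,0]
    - [0,-0.002,0.122,0.35,0,0,0]
    - [0,-0.002,0.122,0.48,0,0,0]
    - [0,-0.002,0.122,0.56,0,0,0]
    - [0,-0.002,0.122,0.604,0,0,0]
    - [0,-0.002,0.122,0.604,0,0,0]
    - [255,-0.002,0.122,0.604,0,0,0]
    - [255,-0.002,0.122,0.604,0,0,0]
    - [255,-0.002,0.122,0.604,0,0,0]
    - [255,-0.002,0.122,0.604,0,0,0]
    - [255,-0.002,0.122,0.604,0,0,0]
    - [255,-0.002,0.122,0.604,0,0,0]
  squeeze: 15

```text
t: 19.8
ee_pos: [507.4, -357.7, 52.1]
ee_rot: [[0.999, 0.039, -0.0], [0.039, -0.999, -0.001], [-0.0, 0.001, -1.0]]
force: [0.3, 0.8, 6.0]
width: 64.5
finger_force: 15.0
```

>>> arm_command:
  moves:
    - [255,0,0,-0.05,0,0,0]
    - [255,0,0,-0.15,0,0,0]
    - [255,0,0,-0.3,0,0,0]
    - [255,0,0,-0.45,0,0,0]
    - [255,0,0,-0.56,0,0,0]
    - [255,0.03,-0.06,-0.592,0,0,0]
    - [255,0.09,-0.17,-0.592,0,0,0]
    - [255,0.17,-0.31,-0.592,0,0,0]
    - [255,0.25,-0.46,-0.592,0,0,0]
    - [255,0.33,-0.6,-0.592,0,0,0]
    - [255,0.4,-0.73,-0.592,0,0,0]
    - [255,0.44,-0.8,-0.592,0,0,0]
    - [255,0.452,-0.824,-0.592,0,0,0]
    - [255,0.452,-0.824,-0.56,0,0,0]
    - [255,0.452,-0.824,-0.5,0,0,0]
    - [255,0.452,-0.824,-0.44,0,0,0]
    - [255,0.452,-0.824,-0.39,0,0,0]
    - [255,0.452,-0.824,-0.36,0,0,0]
    - [255,0.452,-0.824,-0.35,0,0,0]

```text
t: 22.18
ee_pos: [612.0, -147.3, 138.2]
ee_rot: [[0.999, 0.039, -0.002], [0.039, -0.999, -0.0], [-0.002, 0.0, -1.0]]
force: [-0.6, 0.3, -1.1]
width: 64.3
finger_force: 15.0
```

```bash
python3 - <<'E'
from h import *
o=st()
p,d=snap('top')
i=cv2.resize(p[140:270,260:440,::-1],None,fx=3,fy=3,interpolation=cv2.INTER_CUBIC)
cv2.imwrite('pics/pl.png',i)
E
```

```text
t 22.18 oven [-75.6 -73.3 138.2] F [-0.6  0.3 -1.1] w 64.3 ff 15.0
```

View pics/pl.png

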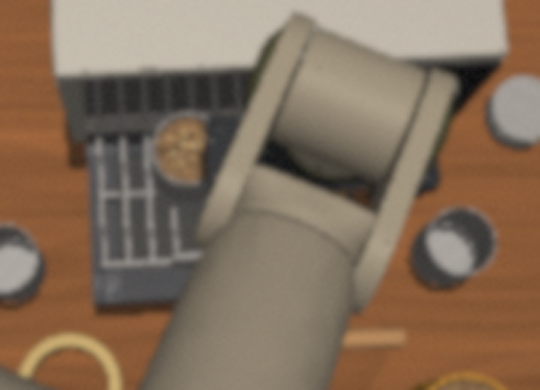

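The arm hides the gold tin, but the inner tin still stands at about (183,148). I'm lowering in small steps.

>>> arm_command:
  moves:
    - [255,0,0,0.006,0,0,0]
    - [255,0,0,0.012,0,0,0]
    - [255,0,0,0.018,0,0,0]
    - [255,0,0,0.024,0,0,0]
    - [255,0,0,0.028,0,0,0]
    - [255,0,0,0.032,0,0,0]
    - [255,0,0,0.032,0,0,0]

```text
t: 23.1
ee_pos: [612.1, -147.2, 130.6]
ee_rot: [[0.999, 0.039, -0.001], [0.039, -0.999, -0.001], [-0.001, 0.001, -1.0]]
force: [0.4, 0.6, -1.2]
width: 64.8
finger_force: 15.0
```

>>> arm_command:
  moves:
    - [255,0,0,0.003,0,0,0]
    - [255,0,0,0.006,0,0,0]
    - [255,0,0,0.006,0,0,0]

```text
t: 23.48
ee_pos: [612.2, -147.3, 130.0]
ee_rot: [[0.999, 0.039, -0.0], [0.039, -0.999, -0.001], [-0.0, 0.001, -1.0]]
force: [-1.4, 0.3, 5.1]
width: 64.9
finger_force: 15.0
```

Contact. I open a little and lift away.

>>> arm_command:
  moves:
    - [50,0,0,0.004,0,0,0]
    - [35,0,0,0.002,0,0,0]
    - [35,0,0,0,0,0,0]
    - [35,0,0,0,0,0,0]
    - [35,0,0,-0.03,0,0,0]
    - [35,0,0,-0.1,0,0,0]
    - [35,0,0,-0.22,0,0,0]
    - [35,0,0,-0.4,0,0,0]
    - [255,-0.25,0,-0.4,0,0,0]
    - [255,-0.5,-0.1,-0.4,0,0,0]
    - [255,-0.5,-0.27,-0.4,0,0.1,0]
    - [255,-0.5,-0.27,-0.4,0,0.3,0]
    - [255,-0.5,-0.27,-0.4,0,0.5,0]
    - [255,-0.5,-0.27,-0.4,0,0.5,0]
    - [255,-0.5,-0.27,-0.4,0,0.5,0]
    - [255,-0.5,-0.27,-0.4,0,0.5,0]
    - [255,-0.5,-0.27,-0.4,0,0.5,0]

```text
t: 25.6
ee_pos: [485.1, -84.9, 229.9]
ee_rot: [[0.708, 0.04, 0.705], [0.029, -0.999, 0.027], [0.706, 0.001, -0.708]]
force: [0.0, -0.1, 0.3]
width: 0.1
finger_force: 0.0
```

```bash
python3 - <<'E'
from h import *
o=st();print((R.T@np.array(o['ee_rot'])).round(3))
p,d=snap('top');Q=ov(pts('top',d))
cv2.imwrite('pics/pl2.png',np.vstack([cv2.resize(x,None,fx=3,fy=3,interpolation=cv2.INTER_CUBIC) for x in (p[150:250,270:430,::-1],snap('side')[0][150:250,260:420,::-1])]))
v,u=np.mgrid[:400,:640]
k=(Q[...,2]>152)&(Q[...,2]<172)&(Q[...,0]<-5)&(Q[...,0]>-115)
for s in(-1,1):
    q=Q[k&(Q[...,1]*s>0)&(abs(Q[...,1])<115)];print(len(q),[np.round(t,1) for t in cv2.minEnclosingCircle(q[:,:2].astype(np.float32))],q[:,2].mean())
m=(Q[...,0]<-100)&(Q[...,0]>-160)&(abs(Q[...,1])<50)&(Q[...,2]>98)&(Q[...,2]<110)
print('bar',m.sum(),np.percentile(Q[m],[3,50,97],axis=0).round(1) if m.any() else 0)
E
```

```text
t 25.6 oven [-199.9   -5.9  229.9] F [ 0.  -0.1  0.3] w 0.1 ff 0.0
[[ 0.708 -0.     0.706]
 [ 0.001 -1.    -0.001]
 [ 0.706  0.001 -0.708]]
453 [array([-65.4, -52.9]), np.float64(56.2)] 157.6858988540616
438 [array([-44.1,  31.4]), np.float64(32.6)] 157.77805399946527
bar 101 [[-134.7  -44.4  100.2]
 [-131.     2.   104.6]
 [-126.9   45.7  107.9]]
```

View pics/pl2.png

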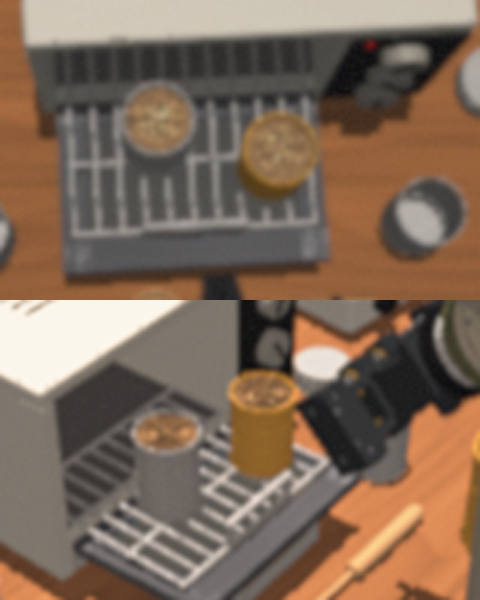

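Both tins stand upright on the rack: steel at (158,118) and gold at (280,150) in the upper crop. Next I come down in front of the bar and slide the rack in.

>>> arm_command:
  moves:
    - [255,-0.07,-0.024,0.12,0,0,0]
    - [255,-0.15,-0.024,0.3,0,0,0]
    - [255,-0.212,-0.024,0.47,0,0,0]
    - [255,-0.212,-0.024,0.495,0,0,0]
    - [255,-0.212,-0.024,0.495,0,0,0]
    - [255,-0.212,-0.024,0.495,0,0,0]

```text
t: 26.45
ee_pos: [534.5, -76.7, 104.9]
ee_rot: [[0.707, 0.04, 0.706], [0.029, -0.999, 0.028], [0.707, 0.001, -0.707]]
force: [-0.6, -0.3, -0.6]
width: 0.5
finger_force: 0.0
```

```bash
python3 - <<'E'
from h import *
st()
E
```

```text
t 26.45 oven [-150.2    0.3  104.9] F [-0.6 -0.2 -0.6] w 0.5 ff 0.0
```

>>> arm_command:
  moves:
    - [255,0.02,0,0.02,0,0,0]
    - [255,0.035,0,0.035,0,0,0]
    - [255,0.045,0,0.045,0,0,0]
    - [255,0.055,0,0.055,0,0,0]
    - [255,0.07,0,0.07,0,0,0]
    - [255,0.09,0,0.09,0,0,0]
    - [255,0.115,0,0.115,0,0,0]
    - [255,0.145,0,0.145,0,0,0]
    - [255,0.175,0,0.175,0,0,0]
    - [255,0.205,0,0.205,0,0,0]
    - [255,0.235,0,0.235,0,0,0]
    - [255,0.265,0,0.265,0,0,0]
    - [255,0.295,0,0.295,0,0,0]
    - [255,0.325,0,0.325,0,0,0]
    - [255,0.355,0,0.355,0,0,0]
    - [255,0.385,0,0.385,0,0,0]
    - [255,0.41,0,0.41,0,0,0]
    - [255,0.43,0,0.43,0,0,0]
    - [255,0.442,0,0.442,0,0,0]
    - [255,0.448,0,0.448,0,0,0]

```text
t: 28.95
ee_pos: [693.1, -71.0, 104.7]
ee_rot: [[0.706, 0.039, 0.707], [0.028, -0.999, 0.026], [0.707, 0.002, -0.707]]
force: [-1.9, -2.9, 5.6]
width: 0.2
finger_force: 2.7
```

```bash
python3 - <<'E'
from h import *
st()
E
```

```text
t 28.95 oven [  8.5  -0.3 104.7] F [-2.  -2.8  5.6] w 0.2 ff 2.7
```

>>> arm_command:
  moves:
    - [255,0.003,0,0.003,0,0,0]
    - [255,0.006,0,0.006,0,0,0]
    - [255,0.009,0,0.009,0,0,0]
    - [255,0.012,0,0.012,0,0,0]
    - [255,0.012,0,0.012,0,0,0]

```text
t: 29.58
ee_pos: [694.9, -70.9, 104.5]
ee_rot: [[0.708, 0.038, 0.705], [0.028, -0.999, 0.026], [0.705, 0.001, -0.709]]
force: [-25.9, -5.0, 17.6]
width: 0.3
finger_force: 15.7
```

The rack is home against its stop. I retreat, then go under the left part of the door edge to lift it.

>>> arm_command:
  moves:
    - [255,-0.03,0,-0.03,0,0,0]
    - [255,-0.12,0,-0.12,0,0,0]
    - [255,-0.24,0,-0.24,0,0,0]
    - [255,-0.36,0,-0.36,0,0,0]
    - [255,-0.396,0,-0.42,0,0,0]
    - [255,-0.31,-0.1,-0.5,0,0,0]
    - [255,-0.28,-0.2,-0.62,0,0.056,0]
    - [255,-0.42,-0.3,-0.76,0,0.056,0]
    - [255,-0.566,-0.38,-0.906,0,0.056,0]
    - [255,-0.566,-0.38,-0.906,0,0.056,0]
    - [255,-0.566,-0.38,-0.906,0,0.056,0]

```text
t: 30.95
ee_pos: [434.0, 13.9, 164.8]
ee_rot: [[0.642, 0.039, 0.766], [0.026, -0.999, 0.029], [0.766, 0.001, -0.642]]
force: [0.4, 0.1, 0.6]
width: 0.3
finger_force: 0.0
```

```bash
python3 - <<'E'
from h import *
o=st();M=R.T@np.array(o['ee_rot']);print(M.round(3))
p,d=snap('top');q,e=snap('side')
cv2.imwrite('pics/in.png',np.vstack([cv2.resize(x,(600,300),interpolation=cv2.INTER_CUBIC) for x in (p[140:290,230:430,::-1],q[120:270,200:440,::-1])]))
Q=ov(pts('top',d));z=Q[...,2]
for n,(x0,x1,y0,y1,h0,h1) in dict(tape=(-300,-180,90,215,15,32),can=(-160,-80,160,250,74,90),spoon=(-240,-180,-190,110,6,26),rackbar=(-150,40,-50,50,98,108)).items():
    k=(Q[...,0]>x0)&(Q[...,0]<x1)&(Q[...,1]>y0)&(Q[...,1]<y1)&(z>h0)&(z<h1)
    print(n,k.sum(),np.percentile(Q[k],[1,99],axis=0).round().tolist() if k.any() else 0)
T=[(-215,85),(-158.9,40.1)]
for t in T: print(((np.array([t[0],95,t[1]])-ov(o['ee_pos']))@M/250).round(3))
E
```

```text
t 30.95 oven [-247.    94.8  164.8] F [0.4 0.1 0.6] w 0.3 ff 0.0
[[ 0.642 -0.001  0.766]
 [ 0.    -1.    -0.001]
 [ 0.766  0.001 -0.642]]
tape 336 [[-284.0, 108.0, 17.0], [-190.0, 203.0, 29.0]]
can 71 [[-151.0, 175.0, 75.0], [-88.0, 237.0, 86.0]]
spoon 448 [[-227.0, -171.0, 6.0], [-181.0, 64.0, 24.0]]
rackbar 92 [[10.0, -46.0, 100.0], [19.0, 46.0, 108.0]]
[-0.162 -0.001  0.303]
[-0.156 -0.001  0.591]
```

View pics/in.png

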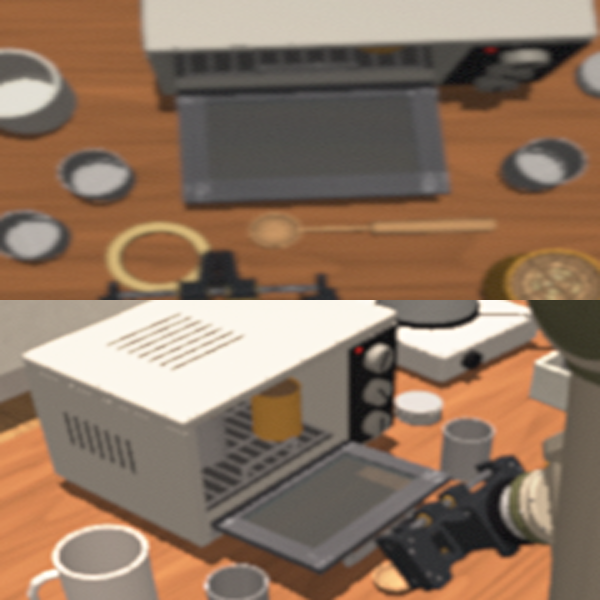

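Gold tin inside and upright, rack home, bystanders undisturbed. The fingers go under the door edge now.

>>> arm_command:
  moves:
    - [255,-0.06,0,0.08,0,0,0]
    - [255,-0.13,0,0.2,0,0,0]
    - [255,-0.17,0,0.32,0,0,0]
    - [255,-0.17,0,0.42,0,0,0]
    - [255,-0.17,0,0.5,0,0,0]
    - [255,-0.17,0,0.56,0,0,0]
    - [255,-0.17,0,0.6,0,0,0]
    - [255,-0.17,0,0.6,0,0,0]

```text
t: 32.05
ee_pos: [520.8, 17.7, 35.1]
ee_rot: [[0.643, 0.04, 0.765], [0.026, -0.999, 0.03], [0.766, 0.001, -0.643]]
force: [-0.3, 0.6, 0.3]
width: 0.4
finger_force: 0.0
```

```bash
python3 - <<'E'
from h import *
o=st();M=R.T@np.array(o['ee_rot'])
W=[(-158.9,40.1),(-158.1,56.9),(-155.6,73.6),(-151.4,89.9),(-145.6,105.7),(-138.4,120.9),(-129.6,135.2),(-120.4,147.6),(-110.3,158.6),(-99.3,168.4),(-87.3,177.2),(-74.5,184.7),(-61,191),(-47,195.7),(-32.5,199.2),(-17.8,201.1)]
for k,t in enumerate(W): print(round(1.5-.1*k,1),((np.array([t[0],95,t[1]])-ov(o['ee_pos']))@M/250).round(3))
E
```

```text
t 32.05 oven [-160.1   95.2   35.1] F [-0.3  0.6  0.3] w 0.4 ff 0.0
1.5 [ 0.018  0.001 -0.009]
1.4 [ 0.072  0.001 -0.05 ]
1.3 [ 0.129  0.001 -0.085]
1.2 [ 0.19   0.001 -0.114]
1.1 [ 0.253  0.001 -0.137]
1.0 [ 0.318  0.001 -0.154]
0.9 [ 0.385  0.001 -0.164]
0.8 [ 0.447  0.001 -0.168]
0.7 [ 0.506  0.001 -0.165]
0.6 [ 0.565  0.001 -0.157]
0.5 [ 0.622  0.001 -0.142]
0.4 [ 0.678  0.001 -0.123]
0.3 [ 0.732  0.001 -0.097]
0.2 [ 0.783  0.001 -0.067]
0.1 [ 0.831  0.001 -0.031]
0.0 [0.874 0.001 0.009]
```

>>> arm_command:
  moves:
    - [255,0.018,0,-0.009,0,0,0]
    - [255,0.045,0,-0.03,0,0,0]
    - [255,0.072,0,-0.05,0,0,0]
    - [255,0.1,0,-0.068,0,0,0]
    - [255,0.129,0,-0.085,0,0,0]
    - [255,0.16,0,-0.1,0,0,0]
    - [255,0.19,0,-0.114,0,0,0]
    - [255,0.221,0,-0.126,0,0,0]
    - [255,0.253,0,-0.137,0,0,0]
    - [255,0.285,0,-0.146,0,0,0]
    - [255,0.318,0,-0.154,0,0,0]
    - [255,0.352,0,-0.159,0,0,0]
    - [255,0.385,0,-0.164,0,0,0]
    - [255,0.416,0,-0.166,0,0,0]
    - [255,0.447,0,-0.168,0,0,0]
    - [255,0.477,0,-0.167,0,0,0]
    - [255,0.506,0,-0.165,0,0,0]
    - [255,0.536,0,-0.161,0,0,0]
    - [255,0.565,0,-0.157,0,0,0]
    - [255,0.565,0,-0.157,0,0,0]

```text
t: 34.55
ee_pos: [581.1, 20.3, 169.5]
ee_rot: [[0.642, 0.04, 0.766], [0.026, -0.999, 0.03], [0.766, 0.001, -0.642]]
force: [-0.8, -1.6, -2.2]
width: 0.5
finger_force: 1.3
```

```bash
python3 - <<'E'
from h import *
o=st();M=R.T@np.array(o['ee_rot'])
p,d=snap('top');Q=ov(pts('top',d));m=(Q[...,0]<-20)&(Q[...,0]>-160)&(Q[...,1]<-70)&(Q[...,1]>-118)&(Q[...,2]>90)&(Q[...,2]<225)
k=Q[m];print(m.sum(),np.polyfit(k[:,2],k[:,0],1))
W=[(-87.3,177.2),(-74.5,184.7),(-61,191),(-47,195.7),(-32.5,199.2),(-17.8,201.1)]
for k,t in enumerate(W): print(round(.5-.1*k,1),((np.array([t[0],95,t[1]])-ov(o['ee_pos']))@M/250).round(3))
E
```

```text
t 34.55 oven [-99.8  95.4 169.5] F [-0.9 -1.6 -2.2] w 0.5 ff 1.3
394 [-0.68755019 41.66949369]
0.5 [0.056 0.001 0.018]
0.4 [0.112 0.002 0.038]
0.3 [0.166 0.002 0.064]
0.2 [0.216 0.002 0.094]
0.1 [0.264 0.002 0.13 ]
0.0 [0.308 0.002 0.17 ]
```

>>> arm_command:
  moves:
    - [255,0.028,0,0.009,0,0,0]
    - [255,0.056,0,0.018,0,0,0]
    - [255,0.084,0,0.028,0,0,0]
    - [255,0.112,0,0.038,0,0,0]
    - [255,0.139,0,0.051,0,0,0]
    - [255,0.166,0,0.064,0,0,0]
    - [255,0.191,0,0.079,0,0,0]
    - [255,0.216,0,0.094,0,0,0]
    - [255,0.234,0,0.106,0,0,0]
    - [255,0.25,0,0.118,0,0,0]
    - [255,0.264,0,0.13,0,0,0]
    - [255,0.275,0,0.14,0,0,0]
    - [255,0.285,0,0.149,0,0,0]
    - [255,0.293,0,0.157,0,0,0]
    - [255,0.3,0,0.163,0,0,0]
    - [255,0.304,0,0.167,0,0,0]
    - [255,0.304,0,0.167,0,0,0]

```text
t: 36.72
ee_pos: [662.2, 23.4, 200.5]
ee_rot: [[0.642, 0.039, 0.766], [0.026, -0.999, 0.03], [0.766, 0.001, -0.643]]
force: [-4.8, -1.0, 2.3]
width: 0.5
finger_force: 2.7
```

```bash
python3 - <<'E'
from h import *
o=st()
E
```

```text
t 36.73 oven [-18.6  95.2 200.5] F [-4.9 -0.9  2.3] w 0.5 ff 2.7
```

Near shut, so I creep +x in 1 mm steps until the force rises.

>>> arm_command:
  moves:
    - [255,0.0025,0,0.003,0,0,0]
    - [255,0.005,0,0.006,0,0,0]
    - [255,0.0075,0,0.009,0,0,0]
    - [255,0.0075,0,0.009,0,0,0]

```text
t: 37.22
ee_pos: [663.2, 23.5, 200.4]
ee_rot: [[0.643, 0.039, 0.764], [0.026, -0.999, 0.03], [0.765, 0.001, -0.644]]
force: [-29.1, -5.3, 13.2]
width: 0.6
finger_force: 14.6
```

At its stop. I retreat and check.

>>> arm_command:
  moves:
    - [255,-0.01,0,-0.012,0,0,0]
    - [255,-0.05,0,-0.06,0,0,0]
    - [255,-0.15,0,-0.18,0,0,0]
    - [255,-0.27,0,-0.32,0,0,0]
    - [255,-0.386,0,-0.46,0,0,0]
    - [255,-0.386,0,-0.46,0,0,0]
    - [255,-0.386,0,-0.46,0,0,0]

```text
t: 38.1
ee_pos: [516.0, 17.3, 200.8]
ee_rot: [[0.641, 0.039, 0.766], [0.026, -0.999, 0.029], [0.767, 0.001, -0.642]]
force: [-0.1, 0.0, 0.7]
width: 0.6
finger_force: 0.0
```

```bash
python3 - <<'E'
from h import *
o=st()
p,d=snap('side');t,e=snap('top')
for Q in (ov(pts('side',d)),ov(pts('top',e))):
    m=(Q[...,2]>203)&(Q[...,2]<222)&(Q[...,0]<-30)&(Q[...,0]>-62)&(abs(Q[...,1])<62)
    k=Q[m];print(m.sum(),np.percentile(k,[3,50,97],axis=0).round(1).tolist() if m.any() else 0)
    m=(Q[...,2]>90)&(Q[...,2]<226)&(Q[...,0]<5)&(Q[...,0]>-28)&(abs(Q[...,1])<120)&(abs(Q[...,1])>75)
    k=Q[m];print(m.sum(),np.polyfit(k[:,2],k[:,0],1) if m.sum()>20 else 0, np.median(k[:,0]))
cv2.imwrite('pics/end.png',np.vstack([cv2.resize(x,(600,300),interpolation=cv2.INTER_CUBIC) for x in (t[140:300,220:480,::-1],p[100:270,200:440,::-1])]))
E
```

```text
t 38.1 oven [-165.    95.   200.8] F [-0.   0.1  0.7] w 0.6 ff 0.0
170 [[-55.4, -58.6, 210.7], [-52.1, 0.4, 217.4], [-33.0, 59.9, 220.5]]
724 [ -0.0124201  -10.27201435] -12.325926099929797
264 [[-51.7, -59.4, 212.0], [-46.2, -0.4, 216.3], [-33.7, 59.8, 219.7]]
463 [ 4.62148469e-03 -9.61320297e+00] -9.824355798068732
```

View pics/end.png

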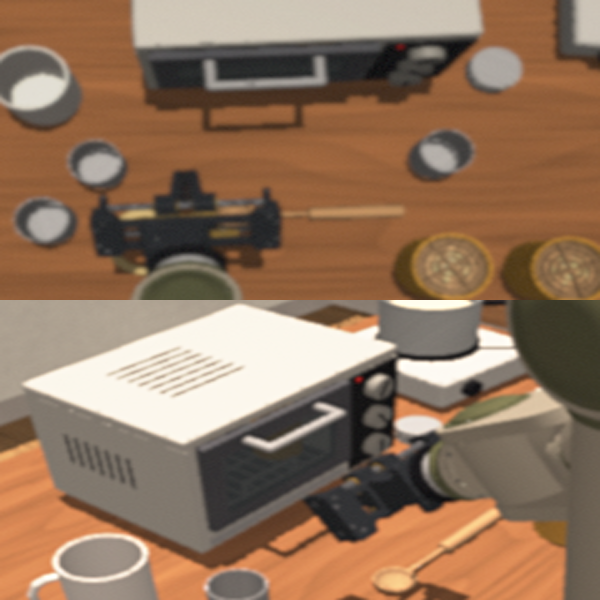

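The door is shut: its outer face is at -12 mm with no slope and the bar is at -47 mm. The robot touches nothing and everything else is in place.

```bash
python3 -c "
from cell import ctrl
print(ctrl.job_done())"
```

```text
the job is handed in; nothing more can be done
None
```

The gold tin stands upright beside the steel tin on the rack, the rack is back in, the door is fully shut, and the job was handed in at about 38 s of the 72 s allowed.

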